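# Build up the ferrite core stack on the choke fixture

### The job

Build the core stack on the choke fixture: thread the three ferrite rings onto its upright post one after another, the widest first at the bottom, then the middle one, then the narrowest on top, each lying flat on what is below it. Ferrite chips easily, so lower each ring down the post until it rests before you let go of it. Leave the other things on the bench where they are.

Things in the scene. Friction and masses are not known exactly. Their poses are not given: they have to be found in the camera images.
- ring_wide: the widest of three dark ferrite rings: flat plain ring, outside diameter 62 mm, thickness 18 mm, straight through bore 27 mm in diameter; starts lying flat on the bench. About 210 g. Origin at its centre (half the thickness above its underside); z is its axis; both faces are alike
- ring_medium: the middle of three dark ferrite rings: flat plain ring, outside diameter 52 mm, thickness 16 mm, straight through bore 27 mm in diameter; starts lying flat on the bench. About 120 g. Origin at its centre (half the thickness above its underside); z is its axis; both faces are alike
- ring_narrow: the narrowest of three dark ferrite rings: flat plain ring, outside diameter 42 mm, thickness 14 mm, straight through bore 27 mm in diameter; starts lying flat on the bench. About 55 g. Origin at its centre (half the thickness above its underside); z is its axis; both faces are alike
- post_foot (a point): foot of the choke fixture's upright brass post: on its axis at the top of the base plate, 12 mm above the bench; z up. Post 20 mm in diameter, 56 mm high above the plate, last 10 mm tapered to 8 mm. Green base plate, 130 x 120 mm (x, y of this frame), fixed, centred on the post; two black binding posts, 12 mm in diameter, 16 mm high, on it at x = 48, y = +-42 mm
- multimeter: bystander, to be left alone: hand-held meter lying on its back, 85 x 180 x 40 mm. Origin at its underside
- heatsink: bystander, to be left alone: finned aluminium block, 60 x 110 x 36 mm. Origin at its underside
- spool: bystander, to be left alone: bare aluminium wire spool standing on end, 60 mm across, 50 mm high. Origin at its underside
- screwdriver: bystander, to be left alone: screwdriver lying on the bench. Origin at its middle region, on the underside
There are look-alikes about, which are no part of the job. Leave any red look-alike of the ring_narrow alone. Leave any green look-alike of the ring_medium alone.

How it is judged:
By the outcome, as a careful person would: the job done as asked, in the order asked, and still so for the second after the job is handed in, with the robot touching nothing.
It also fails if it takes over 72 s, if anything falls off the work surface, if the arm or the gripper's body presses on something with over 40 N, if the wrist force passes 120 N, or if a joint passes its speed limit or range.

### The arm

A 6-joint arm with a two-finger parallel gripper is mounted at the origin on the work surface. World frame = base frame: x ahead of the robot, y to its left, z up, the work surface at z = 0. Lengths are in mm, angles in rad, forces in N, time in s.
With the tool pointing down it reaches from about 350 to 775 mm from the base axis. Payload 7.3 kg.
Tool frame: the origin (TCP) lies on the centre line of the jaws, within the pads' length; the fingertips stand 17 mm ahead of it and the grasp point (between the pads) lies 2 mm behind it; z points along the fingers, y is the line along which they close (so a half turn about z gives the same grasp; the last joint's range is limited). The gripper opens to 92 mm and grips with 3 to 60 N. Pads are 19 mm wide; open, the fingers measure 130 mm over their backs; the gripper's body (75 mm by 190 mm) begins 47 mm behind the grasp point.
Start: joints at [-1.276, 0.342, 1.524, -0, 1.275, -0.146], TCP at [224.022, -474.824, 243.741] pointing down, gripper open.
Joint ranges: [-2.53, 2.53], [-0.77, 2.02], [0.04, 2.7], [-1, 4.14], [0.28, 2.66], [-3.11, 3.11]. Speed limits (rad/s): [2.57, 2.57, 3.14, 3.14, 3.14, 3.14].

### API

Orientations are given as [roll, pitch, yaw] about the fixed x, y, z axes, in that order (R = Rz(yaw) Ry(pitch) Rx(roll)).
In Python, from plant import bot gives the robot as it stands. The module is installed in compiled form; this text tells all that it offers.
- The arm moves only by the shell command python3 -m pendant 'ROWS'. ROWS is JSON, a list of rows, each a list of 3 entries, a list of its own where there are three numbers: the shift along the world's x, y, z as a fraction of full scale, then the turn, a rotation vector about the world's x, y, z as a fraction of full scale, then the opening, from -1 (shut) to 1 (fully open), so that 0 is half open. In form: [[[tx, ty, tz], [rx, ry, rz], claw], ...]. A call has exactly 10 rows; each row shifts and turns the commanded pose from where the row before left it; what a row does not reach is not made up. Full scale, the value 1, is 30 mm for a shift and 0.12 rad for a turn. A row lasts 1/12 s, in which the tool goes at most 41.7 mm and 7.16 degrees, less where a joint would pass 70% of its speed; a pose out of reach is approached as far as the arm can. A call with a number of a shift or a turn outside -1 to 1 is refused whole. A call with a gripper value outside its range is refused whole. The fingers move at their own pace and stop on an object; the grip force is fixed at half the most. Time passes only in rows, so rows that do not move let the fingers close, or fill a call up. It gives the time, the measured TCP pose, the force, the opening and the grip force at its end, in the units of the state.
- bot.get_obs(): the state, without advancing time (a new reading comes with each control period).
- bot.capture(name): name is "side" or "top" or "wrist"; returns the picture (384x512x3 uint8, blue, green, red); there is no depth.
- bot.camera_params(name): a dict with "fovy" (degrees; the focal length in pixels is half the picture's height over the tangent of half this angle, whatever the lens; pixels are square), "cx", "cy" (the principal point, pixels), "camera_from_world" (4x4, takes a point from world to camera coordinates). Camera axes: x right, y down, z forward; pixel columns grow to the right and rows downward; lengths in mm; the calibration is good to about 2 mm. A picture is of the moment at which its call begins: read the wrist's pose just before it. camera_params takes no time and is no camera call; for the wrist camera it gives the pose at the moment of the call.
- bot.close_job(): hands the job in; it is judged then, once.
The state is a dict: "time": time; "joint_positions": joint angles; "dq": joint speeds; "tau": joint torques, N m; "tool_pos": TCP position; "tcp_rot": TCP orientation; "contact_force": force on the tool from outside, world axes, zero at the start; "moment": the same for the moment, N m; "grip_width": finger opening in mm; "finger_force": force on a finger pad.
Only numpy, scipy, OpenCV 4.12 (cv2) and the standard library are available. Lean on these libraries where they do the work, as an engineer would, in place of code of your own. Each camera call takes 0.05 s, during which the arm holds its last target. There are 200 camera calls.

## Working session

There is one attempt and no reset: what is moved stays moved. The work goes in short steps, Python scripts to look and compute and a shell command to move; the robot and the scene stay as the last step left them, time stands still between calls to the robot, and variables do not carry over. Pictures are saved under pics/ and viewed, at most 13 in all, crops included, and the job is handed in when it is done.

```bash
mkdir -p pics
python3 - <<'E'
from plant import bot
import cv2,numpy as np
o=bot.get_obs();print(o['time'],o['tool_pos'],o['tcp_rot'],o['grip_width'])
for n in('top','side'):
    p=bot.camera_params(n);print(n,p['fovy'],p['cx'],p['cy'],np.round(p['camera_from_world'],4).tolist())
    cv2.imwrite(f'pics/{n}0.png',bot.capture(n))
p=bot.camera_params('wrist');print(p['fovy'],np.round(p['camera_from_world'],3).tolist())
E
```

```text
0.0 [ 223.90037256 -474.44170151  243.0425109 ] [-3.14009990e+00 -2.03361181e-04  4.40786388e-01] 91.80754756834727
top 57.220963235155835 253.14832250253087 191.22523716449786 [[0.0263, -0.9991, 0.0325, -42.9879], [-0.9949, -0.0293, -0.0962, 567.4615], [0.0971, -0.0298, -0.9948, 1104.8889], [0.0, 0.0, 0.0, 1.0]]
side 42.609525247426674 255.92255785779264 195.94002002394913 [[-0.7887, -0.6148, 0.0095, 426.4587], [-0.3965, 0.4968, -0.772, 266.3554], [0.4699, -0.6126, -0.6356, 1121.1996], [0.0, 0.0, 0.0, 1.0]]
67.00642965209377 [[0.427, -0.904, -0.003, -522.619], [-0.866, -0.41, 0.287, -37.067], [-0.261, -0.12, -0.958, 391.242], [0.0, 0.0, 0.0, 1.0]]
```

View pics/top0.png

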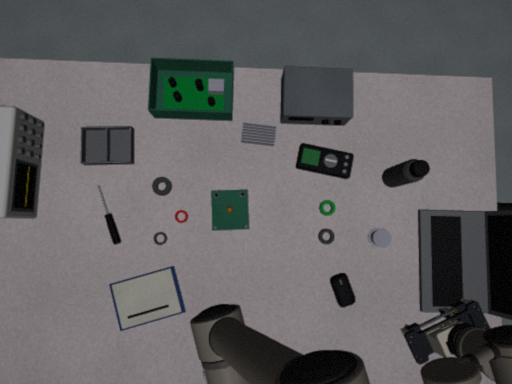

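View pics/side0.png

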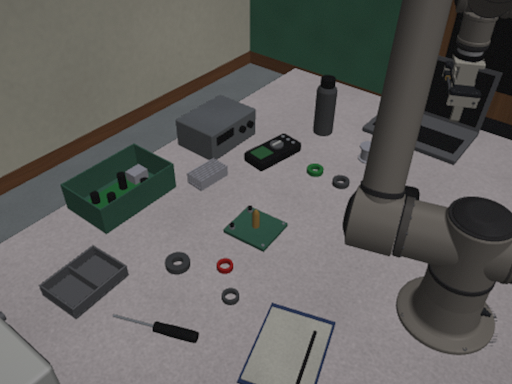

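```bash
cat > h.py <<'E'
import cv2,numpy as np
from plant import bot
def cam(n):
    p=bot.camera_params(n);M=np.array(p['camera_from_world']);f=192/np.tan(np.radians(p['fovy']/2))
    return M,f,p['cx'],p['cy']
def ray(c,uv):
    M,f,cx,cy=c;R=M[:3,:3];d=R.T@np.array([(uv[0]-cx)/f,(uv[1]-cy)/f,1.]);return -R.T@M[:3,3],d/np.linalg.norm(d)
def onplane(c,uv,z):
    o,d=ray(c,uv);return o+d*(z-o[2])/d[2]
def proj(c,P):
    M,f,cx,cy=c;q=M[:3,:3]@np.asarray(P,float)+M[:3,3];return np.array([f*q[0]/q[2]+cx,f*q[1]/q[2]+cy])
def tri(rs):
    A=np.zeros((3,3));b=np.zeros(3)
    for o,d in rs:
        P=np.eye(3)-np.outer(d,d);A+=P;b+=P@o
    X=np.linalg.solve(A,b);return X,[round(float(np.linalg.norm((np.eye(3)-np.outer(d,d))@(X-o))),2) for o,d in rs]
def blob(mask,uv,r):
    "centroid+size of the mask component nearest uv, hole filled; r=search radius"
    u,v=map(int,uv);m=np.zeros_like(mask);cv2.circle(m,(u,v),r,255,-1);m&=mask
    cs,_=cv2.findContours(m,cv2.RETR_EXTERNAL,cv2.CHAIN_APPROX_NONE)
    c=max(cs,key=cv2.contourArea);M=cv2.moments(c)
    return np.array([M['m10']/M['m00'],M['m01']/M['m00']]),cv2.fitEllipse(c)
def dark(img,uv,r):
    "dark mask by local Otsu"
    g=cv2.cvtColor(img,cv2.COLOR_BGR2GRAY);u,v=map(int,uv)
    w=g[max(0,v-r):v+r,max(0,u-r):u+r];t,_=cv2.threshold(w,0,255,cv2.THRESH_OTSU);return np.uint8(g<t)*255
E
python3 - <<'E'
from h import *
np.set_printoptions(precision=1,suppress=True)
T,S=cam('top'),cam('side');it,is_=cv2.imread('pics/top0.png'),cv2.imread('pics/side0.png')
for n,a,b,d in(('wide',(162,186),(178,262),62),('med',(326,236),(341,181),52),('nar',(160,238),(230,296),42)):
    pa,ea=blob(dark(it,a,13),a,13);pb,eb=blob(dark(is_,b,16),b,17)
    X,e=tri([ray(T,pa),ray(S,pb)]);print(n,pa,ea[1],pb,eb[1],X,e,'r',np.hypot(*X[:2]),'ontop plane',onplane(T,pa,8))
def hue(im,uv,r,lo,hi):
    return blob(cv2.inRange(cv2.cvtColor(im,cv2.COLOR_BGR2HSV),lo,hi),uv,r)[0]
lo,hi=(5,90,60),(25,255,255)
pa,pb=hue(it,(230,210),8,lo,hi),hue(is_,(256,218),18,lo,hi);print('post blob',pa,pb,tri([ray(T,pa),ray(S,pb)]))
g=hue(it,(230,210),32,(55,70,30),(95,255,255));g2=hue(is_,(256,227),36,(55,70,30),(95,255,255));print('plate',g,g2,onplane(T,g,12),onplane(S,g2,12),tri([ray(T,g),ray(S,g2)]))
E
```

```text
wide [161.6 185.8] (18.085468292236328, 19.168195724487305) [177.  262.9] (21.58906364440918, 24.834270477294922) [579.1 270.6   6.4] [0.59, 0.59] r 639.2530096638075 ontop plane [579.4 270.7   8. ]
med [325.7 236. ] (14.675691604614258, 15.658493995666504) [340.2 181.7] (13.119168281555176, 16.616451263427734) [ 429.9 -269.1    6.6] [1.16, 1.16] r 507.16147303005584 ontop plane [ 430.9 -268.1    8. ]
nar [159.9 238.1] (12.342793464660645, 12.695088386535645) [230.  296.1] (16.435073852539062, 16.825410842895508) [409.8 267.7   4.7] [0.91, 0.91] r 489.5174526279208 ontop plane [410.7 267.5   8. ]
post blob [229.1 209.3] [255.5 218.8] (array([506.9,  47.3,  36.7]), [0.92, 0.92])
plate [229.5 209.5] [255.9 229.7] [508.3  47.4  12. ] [495.2  58.6  12. ] (array([507.1,  46.7,  -3.6]), [2.22, 2.22])
```

```bash
python3 -m pendant '[[[0.8,0.8,0],[0,0,0],1],[[0.8,0.8,0],[0,0,0],1],[[0.8,0.8,0],[0,0,0],1],[[0.8,0.8,0],[0,0,0],1],[[0.8,0.8,0],[0,0,0],1],[[0.8,0.8,0],[0,0,0],1],[[0.8,0.8,0],[0,0,0],1],[[0.8,0.8,0],[0,0,0],1],[[0.4,0.4,0],[0,0,0],1],[[0,0,0],[0,0,0],1]]'
python3 - <<'E'
from h import *
o=bot.get_obs();c=cam('wrist');im=bot.capture('wrist');cv2.imwrite('pics/w1.png',im);np.save('c1.npy',np.array(c,dtype=object),allow_pickle=True)
print(o['tool_pos'],proj(c,(430,-269,8)))
E
```

```text
time: 0.93
tool_pos: [429.9, -268.1, 243.4]
tcp_rot: [-3.141, -0.001, 0.445]
contact_force: [0.3, -0.0, 0.7]
grip_width: 91.8
finger_force: 0.0
[ 429.86490546 -268.09285563  243.38083924] [262.88504627 168.78535744]
```

View pics/w1.png

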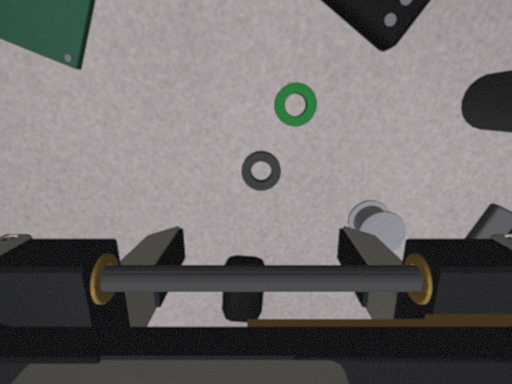

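The ring_medium shows at (261,171), within 2 px of the prediction. The green look-alike is at (295,104), and a plate corner is at the upper left. Next I go over the post, then the wide ring.

```bash
python3 -m pendant '[[[0.25,1,0],[0,0,0],1],[[0.25,1,0],[0,0,0],1],[[0.25,1,0],[0,0,0],1],[[0.25,1,0],[0,0,0],1],[[0.25,1,0],[0,0,0],1],[[0.25,1,0],[0,0,0],1],[[0.25,1,0],[0,0,0],1],[[0.25,1,0],[0,0,0],1],[[0.25,1,0],[0,0,0],1],[[0.25,1,0],[0,0,0],1]]'
python3 - <<'E'
from h import *
import pickle
print(bot.get_obs()['tool_pos']);c=cam('wrist');im=bot.capture('wrist');cv2.imwrite('pics/w2.png',im);pickle.dump(c,open('c2','wb'))
E
python3 -m pendant '[[[0.25,0.9,0],[0,0,0],1],[[0.25,0.9,0],[0,0,0],1],[[0.25,0.9,0],[0,0,0],1],[[0.25,0.9,0],[0,0,0],1],[[0.25,0.9,0],[0,0,0],1],[[0.25,0.9,0],[0,0,0],1],[[0.25,0.9,0],[0,0,0],1],[[0.25,0.9,0],[0,0,0],1],[[0.25,0.8,0],[0,0,0],1],[[0.25,0,0],[0,0,0],1]]'
python3 - <<'E'
from h import *
import pickle
np.set_printoptions(precision=1,suppress=True)
print(bot.get_obs()['tool_pos']);c=cam('wrist');im=bot.capture('wrist');cv2.imwrite('pics/w3.png',im);pickle.dump(c,open('c3','wb'))
print(proj(c,(579,270.6,9)),proj(c,(410,268,7)),proj(pickle.load(open('c2','rb')),(507,47,68)))
cv2.imwrite('pics/w23.png',cv2.resize(np.hstack([cv2.imread('pics/w2.png'),im]),(800,300)))
E
```

```text
time: 1.82
tool_pos: [503.0, 29.3, 243.6]
tcp_rot: [3.141, 0.001, 0.439]
contact_force: [-0.9, -0.6, -0.2]
grip_width: 91.6
finger_force: 0.0
[502.96239733  29.27868654 243.59894216]
time: 2.7
tool_pos: [578.1, 271.7, 243.0]
tcp_rot: [-3.14, 0.0, 0.443]
contact_force: [-1.0, -0.9, -0.9]
grip_width: 91.6
finger_force: 0.0
[578.1 271.7 243. ]
[263.3 168.4] [215.3 270.8] [249.2 169.3]
```

View pics/w23.png

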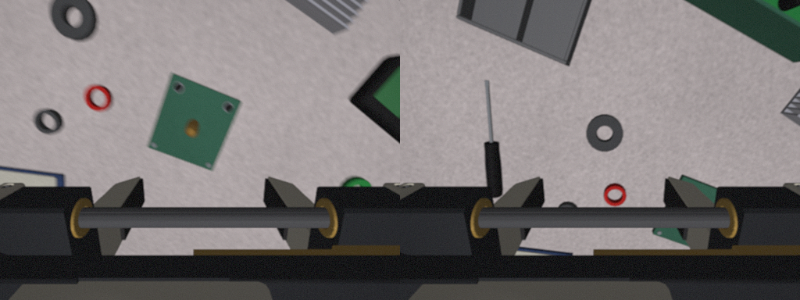

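The post is at about (247,163) in full-size pixels in w2. The binding posts sit on its far (+x) side. In w3 the wide ring is at about (262,170), as predicted.

Run:
```python
from h import *
import pickle
np.set_printoptions(precision=1,suppress=True)
c2,c3=[pickle.load(open(k,'rb')) for k in('c2','c3')];a,b=cv2.imread('pics/w2.png'),cv2.imread('pics/w3.png')
p3,e3=blob(dark(b,(262,170),35),(262,170),38);p2,e2=blob(dark(a,(94,23),30),(94,23),36)
print('wide',p3,e3,p2,e2,tri([ray(c3,p3),ray(c2,p2)]),onplane(c3,p3,9))
q,e=blob(dark(a,(62,155),24),(62,155),24);print('nar',q,e,onplane(c2,q,7))
hs=cv2.cvtColor(a,cv2.COLOR_BGR2HSV);g=blob(cv2.inRange(hs,(55,70,20),(95,255,255)),(249,155),72)[0]
m=blob(cv2.inRange(hs,(5,90,50),(25,255,255)),(247,163),22);print('post',m,[onplane(c2,m[0],z) for z in(40,)],proj(c2,(508,47,12)),proj(c2,(508,47,68)));print('plate',g,onplane(c2,g,12))
p=bot.capture('wrist');pp,_=blob(dark(p,(262,170),35),(262,170),38);print('again',pp,onplane(cam('wrist'),pp,9),bot.get_obs()['tool_pos'])
```

```text
wide [261.6 169.7] ((261.60748291015625, 169.7112274169922), (46.109310150146484, 47.0131950378418), 178.7101593017578) [94.7 23.5] ((94.6620864868164, 23.387102127075195), (50.61455535888672, 62.550777435302734), 119.06700134277344) (array([575.6, 272.6,  12.9]), [1.57, 1.57]) [576.4 271.9   9. ]
nar [ 61.9 155. ] ((61.849544525146484, 154.9678955078125), (30.406259536743164, 35.94805145263672), 99.95474243164062) [407.4 273.2   7. ]
post (array([245.5, 164.5]), ((245.4603729248047, 164.6014862060547), (13.13278865814209, 21.399097442626953), 18.4366397857666)) [array([504.7,  52. ,  40. ])] [251.3 159.7] [249.6 168.5]
plate [247.5 155.7] [510.7  53.5  12. ]
again [258.8 170.6] [574.7 270.6   9. ] [578.9 268.1 242.8]
```

```bash
python3 -m pendant '[[[-0.05,0.08,-1],[0,0,0],1],[[0,0,-1],[0,0,0],1],[[0,0,-1],[0,0,0],1],[[0,0,-1],[0,0,0],1],[[0,0,-0.5],[0,0,0],1],[[0,0,0],[0,0,0],1],[[0,0,0],[0,0,0],1],[[0,0,0],[0,0,0],1],[[0,0,0],[0,0,0],1],[[0,0,0],[0,0,0],1]]'
cat > look.py <<'E'
from h import *
import sys
np.set_printoptions(precision=1,suppress=True)
x,y,z,r=map(float,sys.argv[1:5]);o=bot.get_obs();c=cam('wrist');im=bot.capture('wrist');cv2.imwrite(f'pics/{sys.argv[5]}.png',im)
u=proj(c,(x,y,z));rr=int(1.45*r*np.linalg.norm(proj(c,(x,y,z))-proj(c,(x+1,y,z))))
m=dark(im,u,rr);p,e=blob(m,u,rr)
cam_z=ray(c,p)[0][2];mm=[s*2*r/(2*r)*np.linalg.norm(ray(c,p)[0]-onplane(c,p,z))/c[1] for s in e[1]]
print('pred',u,'seen',p,'size mm',np.array(mm),'pos',onplane(c,p,z),'tcp',o['tool_pos'],o['tcp_rot'][2],o['time'])
E
python3 look.py 576 270.6 9 31 w4
```

```text
time: 3.63
tool_pos: [577.4, 271.5, 110.5]
tcp_rot: [3.141, -0.003, 0.441]
contact_force: [0.2, -0.8, 0.4]
grip_width: 91.9
finger_force: 0.0
pred [262.6 201.3] seen [260.8 201. ] size mm [61.8 61.9] pos [575.6 272.2   9. ] tcp [577.4 271.5 110.5] 0.44056170983034204 3.6333
```

View pics/w4.png

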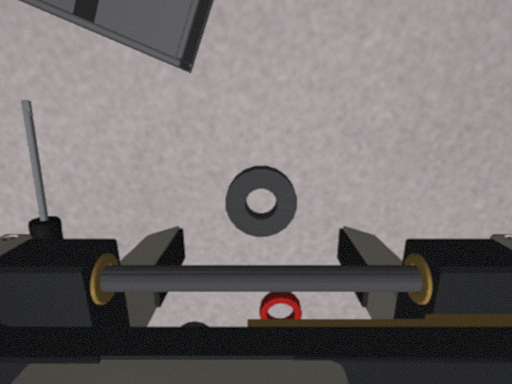

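The ring_wide is at (261,201), 61.8 mm across and centred between the fingers. I'm descending to grip it.

```bash
python3 -m pendant '[[[-0.03,0,-1],[0,0,0],1],[[0,0,-1],[0,0,0],1],[[0,0,-0.7],[0,0,0],1],[[0,0,-0.3],[0,0,0],1],[[0,0,0],[0,0,0],1],[[0,0,0],[0,0,0],-1],[[0,0,0],[0,0,0],-1],[[0,0,0],[0,0,0],-1],[[0,0,0],[0,0,0],-1],[[0,0,0],[0,0,0],-1]]'
```

```text
time: 4.52
tool_pos: [575.8, 271.6, 19.1]
tcp_rot: [3.141, -0.001, 0.441]
contact_force: [0.1, -1.5, 0.1]
grip_width: 63.2
finger_force: 0.6
```

```bash
python3 -m pendant '[[[0,0,0],[0,0,0],-1],[[0,0,0],[0,0,0],-1],[[0,0,0.3],[0,0,0],-1],[[0,0,0.7],[0,0,0],-1],[[0,0,1],[0,0,0],-1],[[0,0,1],[0,0,0],-1],[[0,0,0.6],[0,0,0],-1],[[0,0,0],[0,0,0],-1],[[0,0,0],[0,0,0],-1],[[0,0,0],[0,0,0],-1]]'
```

```text
time: 5.35
tool_pos: [574.6, 271.3, 125.3]
tcp_rot: [-3.141, 0.003, 0.441]
contact_force: [0.1, 0.2, -2.4]
grip_width: 61.4
finger_force: 30.0
```

```bash
python3 -m pendant '[[[-0.48,-0.93,0],[0,0,0],-1],[[-0.48,-0.93,0],[0,0,0],-1],[[-0.48,-0.93,0],[0,0,0],-1],[[-0.48,-0.93,0],[0,0,0],-1],[[-0.48,-0.93,0],[0,0,0],-1],[[-0.48,-0.93,0],[0,0,0],-1],[[-0.48,-0.93,0],[0,0,0],-1],[[-0.48,-0.93,0],[0,0,0],-1],[[-0.48,-0.93,0],[0,0,0],-1],[[0,0,0],[0,0,0],-1]]'
python3 -m pendant '[[[0,0,0],[0,0,0],-1],[[0,0,0],[0,0,0],-1],[[0,0,0],[0,0,0],-1],[[0,0,0],[0,0,0],-1],[[0,0,0],[0,0,0],-1],[[0,0,0],[0,0,0],-1],[[0,0,0],[0,0,0],-1],[[0,0,0],[0,0,0],-1],[[0,0,0],[0,0,0],-1],[[0,0,0],[0,0,0],-1]]' >/dev/null
python3 - <<'E'
from h import *
import pickle
o=bot.get_obs();c=cam('wrist');im=bot.capture('wrist');cv2.imwrite('pics/w5.png',im);pickle.dump(c,open('c5','wb'))
print(o['tool_pos'],o['tcp_rot'],proj(c,(508,49,12)),proj(c,(508,49,68)))
s=bot.capture('side');cv2.imwrite('pics/s5.png',s)
E
```

```text
time: 6.18
tool_pos: [442.2, 17.3, 125.0]
tcp_rot: [-3.139, 0.006, 0.438]
contact_force: [0.3, 0.0, -3.5]
grip_width: 61.0
finger_force: 30.0
[446.02074241  20.52617893 126.77945183] [ 3.14149674e+00 -4.97685293e-05  4.40860982e-01] [263.32619771 118.27236519] [263.88606109 121.27048705]
```

View pics/w5.png

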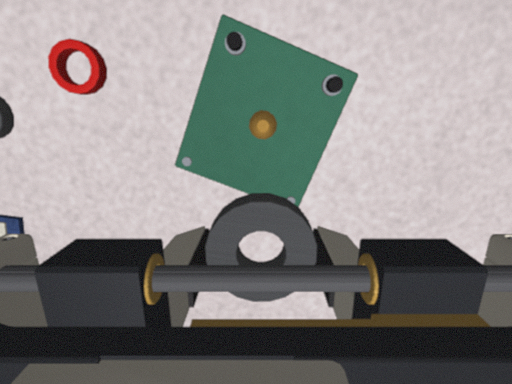

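Post at (263,125), seen almost end-on; the held ring is at (261,246).

Run:
```python
from h import *
import pickle
np.set_printoptions(precision=1,suppress=True)
c=pickle.load(open('c5','rb'));im=cv2.imread('pics/w5.png');hs=cv2.cvtColor(im,cv2.COLOR_BGR2HSV)
m=cv2.inRange(hs,(5,90,30),(28,255,255));p,e=blob(m,(263,125),25);print('post',p,e,[onplane(c,p,z) for z in(50,58,68)])
top=cv2.inRange(hs,(5,90,int(np.percentile(hs[...,2][m>0],85))),(28,255,255));q,e2=blob(top,(263,125),14);print('tip',q,e2,onplane(c,q,68))
g=cv2.inRange(hs,(55,70,20),(95,255,255));
# binding posts -> plate frame
B=[]
for uv in((235,41),(334,85)):
    b,_=blob(dark(im,uv,12),uv,13);B.append(onplane(c,b,28));
d=B[0]-B[1];mid=(B[0]+B[1])/2;print('bind',B,'sep',np.linalg.norm(d));n=d/np.linalg.norm(d);x=np.array([n[1],-n[0],0]);print('yaw',np.arctan2(x[1],x[0]),'foot from bindings',mid-48*x)
s=cv2.imread('pics/s5.png');b=blob(cv2.inRange(cv2.cvtColor(s,cv2.COLOR_BGR2HSV),(5,90,60),(25,255,255)),(256,218),18);print('side post',b, tri([ray(cam('side'),b[0]),ray(c,p)]))
```

```text
post [262.4 124.5] ((262.421142578125, 124.5289077758789), (25.93843650817871, 27.334884643554688), 179.18336486816406) [array([504.8,  48.5,  50. ]), array([505.2,  48.7,  58. ]), array([505.7,  49. ,  68. ])]
tip [261.3 127.8] ((261.3016357421875, 127.73191833496094), (19.831661224365234, 22.139219284057617), 123.3465805053711) [503.4  48.7  68. ]
bind [array([549.6,  93. ,  28. ]), array([555. ,  10.8,  28. ])] sep 82.40521068197486
yaw 0.06617090722768186 foot from bindings [504.4  48.7  28. ]
side post (array([255.5, 218.8]), ((255.48255920410156, 219.0142059326172), (5.536957263946533, 20.506391525268555), 0.46186575293540955)) (array([504.5,  48.4,  38.7]), [0.32, 0.32])
```

```bash
python3 -m pendant '[[[0.39,0.188,0],[0,0,0],-1],[[0.39,0.188,0],[0,0,0],-1],[[0.39,0.188,0],[0,0,0],-1],[[0.39,0.188,0],[0,0,0],-1],[[0.39,0.188,0],[0,0,0],-1],[[0,0,-0.6],[0,0,0],-1],[[0,0,-0.2],[0,0,0],-1],[[0,0,0],[0,0,0],-1],[[0,0,0],[0,0,0],-1],[[0,0,0],[0,0,0],-1]]'
python3 - <<'E'
from h import *
import pickle
o=bot.get_obs();c=cam('wrist');im=bot.capture('wrist');cv2.imwrite('pics/w6.png',im);pickle.dump(c,open('c6','wb'))
o2=bot.get_obs();print(o['tool_pos'],o2['tool_pos'],o['tcp_rot'],proj(c,(504.7,48.6,68)))
cv2.imwrite('pics/w6c.png',cv2.resize(im[170:320,160:360],None,fx=3,fy=3))
E
```

```text
time: 7.95
tool_pos: [504.5, 48.5, 103.2]
tcp_rot: [3.141, -0.0, 0.441]
contact_force: [-0.3, 0.8, -1.9]
grip_width: 61.2
finger_force: 30.0
[504.50583497  48.50653522 103.18580451] [504.63304035  48.50590682 103.3440015 ] [ 3.14133607e+00 -1.93419172e-04  4.40566796e-01] [262.7657666  229.57865833]
```

View pics/w6c.png

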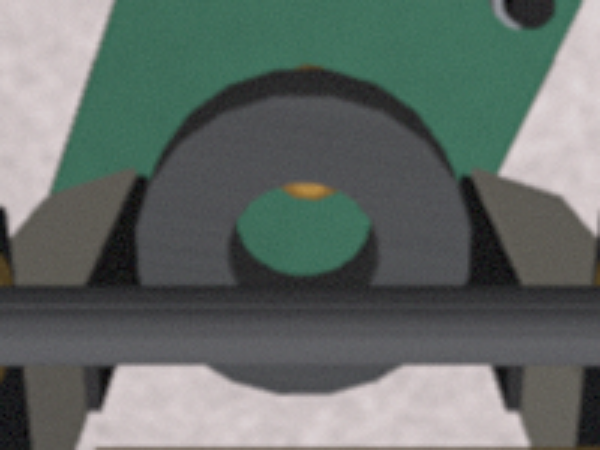

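The bore shows green with the brass tip at its front edge, at (262,232) full-frame. I'll check the ring's position in the hand from the bore outline.

Run:
```python
from h import *
import pickle
np.set_printoptions(precision=1,suppress=True)
c=pickle.load(open('c6','rb'));y=.4406;f=np.array([np.cos(y),np.sin(y),0]);s=np.array([-f[1],f[0],0]);P=np.array([504.5,48.5,0])
for z,R in((102,13.5),(84,13.5),(84,31),(102,31)):
    Q=P+[0,0,z];print(z,R,'front',proj(c,Q+R*f),'back',proj(c,Q-R*f),'left',proj(c,Q+R*s),'right',proj(c,Q-R*s))
```

```text
102 13.5 front [263.2 232.3] back [263.  276.9] left [238.3 255.1] right [287.9 255.2]
84 13.5 front [263.  219.7] back [262.8 260.6] left [240.6 240.6] right [285.3 240.6]
84 31 front [263.  191.3] back [262.8 285.2] left [211.6 240.5] right [314.2 240.7]
102 31 front [263.3 201. ] back [262.9 303.5] left [206.2 255.1] right [320.  255.2]
```

Everything agrees within 1 mm, so I'm lowering.

```bash
python3 -m pendant '[[[0,0,-0.3],[0,0,0],-1],[[0,0,-0.3],[0,0,0],-1],[[0,0,-0.3],[0,0,0],-1],[[0,0,-0.3],[0,0,0],-1],[[0,0,-0.3],[0,0,0],-1],[[0,0,-0.3],[0,0,0],-1],[[0,0,-0.2],[0,0,0],-1],[[0,0,-0.1],[0,0,0],-1],[[0,0,0],[0,0,0],-1],[[0,0,0],[0,0,0],-1]]'
```

```text
time: 8.83
tool_pos: [504.6, 48.7, 39.7]
tcp_rot: [3.142, 0.0, 0.441]
contact_force: [1.0, -0.4, -1.8]
grip_width: 61.7
finger_force: 30.0
```

```bash
python3 -m pendant '[[[0,0,-0.1],[0,0,0],-1],[[0,0,-0.08],[0,0,0],-1],[[0,0,-0.04],[0,0,0],-1],[[0,0,0],[0,0,0],-1],[[0,0,-0.03],[0,0,0],-1],[[0,0,0],[0,0,0],-1],[[0,0,-0.02],[0,0,0],-1],[[0,0,0],[0,0,0],-1],[[0,0,0],[0,0,0],-1],[[0,0,0],[0,0,0],-1]]'
```

```text
time: 9.67
tool_pos: [504.6, 48.7, 31.7]
tcp_rot: [3.141, -0.0, 0.441]
contact_force: [0.1, 0.5, -2.0]
grip_width: 61.7
finger_force: 30.0
```

```bash
python3 -m pendant '[[[0,0,-0.02],[0,0,0],-1],[[0,0,0],[0,0,0],-1],[[0,0,-0.02],[0,0,0],-1],[[0,0,0],[0,0,0],-1],[[0,0,0],[0,0,0],-1],[[0,0,0],[0,0,0],-1],[[0,0,0],[0,0,0],-1],[[0,0,0],[0,0,0],-1],[[0,0,0],[0,0,0],-1],[[0,0,0],[0,0,0],-1]]'
```

```text
time: 10.5
tool_pos: [504.6, 48.7, 31.1]
tcp_rot: [3.141, -0.0, 0.441]
contact_force: [-1.9, -0.2, 5.0]
grip_width: 61.2
finger_force: 30.0
```

It rests: the force went from -2 to +5 N. Releasing and rising, then on to the medium ring.

```bash
python3 -m pendant '[[[0,0,0],[0,0,0],0.5],[[0,0,0],[0,0,0],0.6],[[0,0,0],[0,0,0],0.6],[[0,0,0],[0,0,0],0.6],[[0,0,0],[0,0,0],0.6],[[0,0,0.3],[0,0,0],0.6],[[0,0,1],[0,0,0],0.6],[[0,0,1],[0,0,0],0.6],[[0,0,1],[0,0,0],0.6],[[0,0,0],[0,0,0],0.6]]'
python3 -m pendant '[[[-0.25,-1,0],[0,0,0],1],[[-0.25,-1,0],[0,0,0],1],[[-0.25,-1,0],[0,0,0],1],[[-0.25,-1,0],[0,0,0],1],[[-0.25,-1,0],[0,0,0],1],[[-0.25,-1,0],[0,0,0],1],[[-0.25,-1,0],[0,0,0],1],[[-0.25,-1,0],[0,0,0],1],[[-0.25,-1,0],[0,0,0],1],[[-0.25,-1,0],[0,0,0],1]]'
python3 - <<'E'
from h import *
im=bot.capture('side');cv2.imwrite('pics/s7.png',im);cv2.imwrite('pics/s7c.png',cv2.resize(im[180:280,200:320],None,fx=4,fy=4))
E
```

```text
time: 11.33
tool_pos: [507.7, 48.6, 135.4]
tcp_rot: [3.137, -0.009, 0.441]
contact_force: [1.8, 0.6, 0.4]
grip_width: 73.4
finger_force: 0.0
time: 12.17
tool_pos: [428.9, -252.7, 129.8]
tcp_rot: [3.141, -0.0, 0.441]
contact_force: [0.2, 0.0, -0.6]
grip_width: 91.4
finger_force: 0.0
```

View pics/s7c.png

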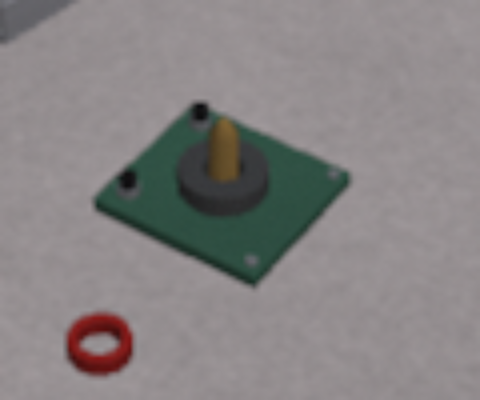

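The wide ring lies flat on the plate around the post. Approaching the medium ring.

```bash
python3 -m pendant '[[[0,-0.5,-0.6],[0,0,0],1],[[0,0,0],[0,0,0],1],[[0,0,0],[0,0,0],1],[[0,0,0],[0,0,0],1],[[0,0,0],[0,0,0],1],[[0,0,0],[0,0,0],1],[[0,0,0],[0,0,0],1],[[0,0,0],[0,0,0],1],[[0,0,0],[0,0,0],1],[[0,0,0],[0,0,0],1]]'
python3 look.py 430 -269 8 26 w8
python3 - <<'E'
from h import *
import pickle
np.set_printoptions(precision=1,suppress=True)
# height check: first wrist view vs this
c1=np.load('c1.npy',allow_pickle=True);a=cv2.imread('pics/w1.png');p1=blob(dark(a,(261,171),28),(261,171),28)[0]
c=cam('wrist');b=cv2.imread('pics/w8.png');u=proj(c,(430,-269,8));p=blob(dark(b,u,48),u,50)[0];print(p1,p,tri([ray(tuple(c1),p1),ray(c,p)]))
E
```

```text
time: 13.05
tool_pos: [429.6, -266.2, 111.6]
tcp_rot: [3.141, -0.0, 0.441]
contact_force: [0.4, 0.0, 0.4]
grip_width: 92.0
finger_force: 0.0
pred [265.4 199.5] seen [262.3 201.1] size mm [51.4 51.8] pos [ 427.5 -267.2    8. ] tcp [ 429.6 -266.2  111.6] 0.4410217125832492 13.05
[260.8 170.3] [262.3 201.1] (array([ 426.1, -267.8,    3.5]), [0.04, 0.04])
```

```bash
python3 -m pendant '[[[-0.07,-0.03,-1],[0,0,0],1],[[0,0,-1],[0,0,0],1],[[0,0,-0.8],[0,0,0],1],[[0,0,-0.28],[0,0,0],1],[[0,0,0],[0,0,0],1],[[0,0,0],[0,0,0],-1],[[0,0,0],[0,0,0],-1],[[0,0,0],[0,0,0],-1],[[0,0,0],[0,0,0],-1],[[0,0,0],[0,0,0],-1]]'
python3 -m pendant '[[[0,0,0],[0,0,0],-1],[[0,0,0],[0,0,0],-1],[[0,0,0],[0,0,0],-1],[[0,0,0],[0,0,0],-1],[[0,0,0],[0,0,0],-1],[[0,0,0],[0,0,0],-1],[[0,0,0],[0,0,0],-1],[[0,0,0],[0,0,0],-1],[[0,0,0],[0,0,0],-1],[[0,0,0],[0,0,0],-1]]'
```

```text
time: 13.93
tool_pos: [427.6, -267.4, 19.3]
tcp_rot: [3.141, -0.0, 0.441]
contact_force: [0.3, 0.2, 0.8]
grip_width: 63.0
finger_force: 0.0
time: 14.77
tool_pos: [427.6, -267.4, 19.2]
tcp_rot: [3.141, -0.0, 0.441]
contact_force: [-0.4, -0.5, 2.9]
grip_width: 50.2
finger_force: 30.0
```

```bash
python3 -m pendant '[[[0,0,0.3],[0,0,0],-1],[[0,0,0.7],[0,0,0],-1],[[0,0,1],[0,0,0],-1],[[0,0,1],[0,0,0],-1],[[0,0,0.5],[0,0,0],-1],[[0.2,0.8,0],[0,0,0],-1],[[0.2,0.8,0],[0,0,0],-1],[[0.2,0.8,0],[0,0,0],-1],[[0.2,0.8,0],[0,0,0],-1],[[0.2,0.8,0],[0,0,0],-1]]'
python3 -m pendant '[[[0.2,0.8,0],[0,0,0],-1],[[0.2,0.8,0],[0,0,0],-1],[[0.2,0.8,0],[0,0,0],-1],[[0.2,0.8,0],[0,0,0],-1],[[0.2,0.8,0],[0,0,0],-1],[[0.2,0.8,0],[0,0,0],-1],[[0.2,0.8,0],[0,0,0],-1],[[0.2,0.8,0],[0,0,0],-1],[[0,0,0],[0,0,0],-1],[[0,0,0],[0,0,0],-1]]'
```

```text
time: 15.6
tool_pos: [457.1, -145.9, 124.3]
tcp_rot: [-3.141, 0.001, 0.44]
contact_force: [0.7, 0.7, -1.7]
grip_width: 50.7
finger_force: 30.0
time: 16.43
tool_pos: [505.0, 45.8, 124.0]
tcp_rot: [-3.141, 0.001, 0.443]
contact_force: [-0.2, 0.1, -1.6]
grip_width: 50.0
finger_force: 30.0
```

```bash
python3 -m pendant '[[[0,0.1,-0.3],[0,0,0],-1],[[0,0,-0.4],[0,0,0],-1],[[0,0,0],[0,0,0],-1],[[0,0,0],[0,0,0],-1],[[0,0,0],[0,0,0],-1],[[0,0,0],[0,0,0],-1],[[0,0,0],[0,0,0],-1],[[0,0,0],[0,0,0],-1],[[0,0,0],[0,0,0],-1],[[0,0,0],[0,0,0],-1]]'
python3 - <<'E'
from h import *
np.set_printoptions(precision=1,suppress=True)
o=bot.get_obs();c=cam('wrist');im=bot.capture('wrist');cv2.imwrite('pics/w9.png',im)
P=o['tool_pos'];y=o['tcp_rot'][2];f=np.array([np.cos(y),np.sin(y),0]);s=np.array([-f[1],f[0],0]);print(P)
zb=P[2]-19.2
for dz,R in((16,13.5),(0,13.5),(0,26),(16,26)):
    Q=np.array([P[0],P[1],zb+dz]);print(dz,R,'front',proj(c,Q+R*f),'back',proj(c,Q-R*f),'left',proj(c,Q+R*s),'right',proj(c,Q-R*s))
print('posttip',proj(c,(504.7,48.6,68)))
cv2.imwrite('pics/w9c.png',cv2.resize(im[170:320,160:360],None,fx=3,fy=3))
E
```

```text
time: 17.27
tool_pos: [505.5, 47.8, 103.2]
tcp_rot: [3.141, -0.0, 0.441]
contact_force: [0.9, 0.4, -0.9]
grip_width: 50.6
finger_force: 30.0
[505.5  47.8 103.2]
16 13.5 front [263.1 230.8] back [263.  274.9] left [238.5 253.4] right [287.5 253.4]
0 13.5 front [262.9 219.8] back [262.8 260.6] left [240.5 240.6] right [285.2 240.7]
0 26 front [263.  199.6] back [262.8 278.3] left [219.8 240.6] right [305.9 240.7]
16 26 front [263.2 208.9] back [262.9 293.9] left [215.9 253.3] right [310.2 253.5]
posttip [261.1 230.4]
```

View pics/w9c.png

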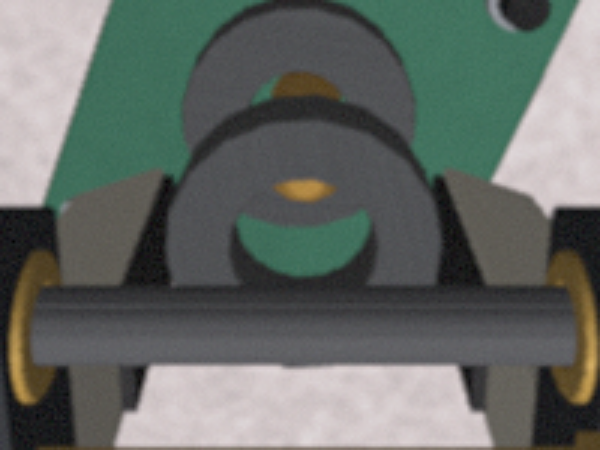

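The medium ring is within about 1 mm of the TCP in the hand; brass tip at crop (305,188). Small correction, then lower.

```bash
python3 -m pendant '[[[-0.027,0.03,0],[0,0,0],-1],[[0,0,-0.3],[0,0,0],-1],[[0,0,-0.3],[0,0,0],-1],[[0,0,-0.3],[0,0,0],-1],[[0,0,-0.3],[0,0,0],-1],[[0,0,-0.3],[0,0,0],-1],[[0,0,-0.1],[0,0,0],-1],[[0,0,-0.05],[0,0,0],-1],[[0,0,0],[0,0,0],-1],[[0,0,0],[0,0,0],-1]]'
python3 -m pendant '[[[0,0,-0.04],[0,0,0],-1],[[0,0,0],[0,0,0],-1],[[0,0,-0.03],[0,0,0],-1],[[0,0,0],[0,0,0],-1],[[0,0,-0.02],[0,0,0],-1],[[0,0,0],[0,0,0],-1],[[0,0,0],[0,0,0],-1],[[0,0,0],[0,0,0],-1],[[0,0,0],[0,0,0],-1],[[0,0,0],[0,0,0],-1]]'
```

```text
time: 18.15
tool_pos: [504.8, 48.7, 53.7]
tcp_rot: [3.141, -0.0, 0.441]
contact_force: [-0.1, 0.5, -0.5]
grip_width: 50.6
finger_force: 30.0
time: 18.98
tool_pos: [504.6, 48.7, 50.9]
tcp_rot: [3.141, -0.0, 0.441]
contact_force: [0.6, -1.0, -0.8]
grip_width: 50.6
finger_force: 30.0
```

```bash
python3 -m pendant '[[[0,0,-0.03],[0,0,0],-1],[[0,0,0],[0,0,0],-1],[[0,0,-0.02],[0,0,0],-1],[[0,0,0],[0,0,0],-1],[[0,0,0],[0,0,0],-1],[[0,0,0],[0,0,0],-1],[[0,0,0],[0,0,0],-1],[[0,0,0],[0,0,0],-1],[[0,0,0],[0,0,0],-1],[[0,0,0],[0,0,0],-1]]'
```

```text
time: 19.82
tool_pos: [504.6, 48.7, 49.3]
tcp_rot: [3.141, 0.0, 0.441]
contact_force: [-0.2, -1.0, -1.2]
grip_width: 50.4
finger_force: 30.0
```

```bash
python3 -m pendant '[[[0,0,-0.02],[0,0,0],-1],[[0,0,0],[0,0,0],-1],[[0,0,0],[0,0,0],-1],[[0,0,0],[0,0,0],-1],[[0,0,0],[0,0,0],-1],[[0,0,0],[0,0,0],-1],[[0,0,0],[0,0,0],-1],[[0,0,0],[0,0,0],-1],[[0,0,0],[0,0,0],-1],[[0,0,0],[0,0,0],-1]]'
```

```text
time: 20.65
tool_pos: [504.7, 48.7, 49.2]
tcp_rot: [3.141, -0.0, 0.441]
contact_force: [-1.8, 0.2, 5.5]
grip_width: 50.8
finger_force: 30.0
```

```bash
python3 -m pendant '[[[0,0,0],[0,0,0],0.4],[[0,0,0],[0,0,0],0.4],[[0,0,0],[0,0,0],0.4],[[0,0,0],[0,0,0],0.4],[[0,0,0],[0,0,0],0.4],[[0,0,0.3],[0,0,0],0.4],[[0,0,0.8],[0,0,0],0.4],[[0,0,0.9],[0,0,0],0.4],[[0,0,0.4],[0,0,0],0.4],[[0,0,0],[0,0,0],0.4]]'
python3 -m pendant '[[[-0.4,0.92,0],[0,0,0],0.7],[[-0.4,0.92,0],[0,0,0],0.7],[[-0.4,0.92,0],[0,0,0],0.7],[[-0.4,0.92,0],[0,0,0],0.7],[[-0.4,0.92,0],[0,0,0],0.7],[[-0.4,0.92,0],[0,0,0],0.7],[[-0.4,0.92,0],[0,0,0],0.7],[[-0.4,0.92,-0.4],[0,0,0],0.7],[[0,0,0],[0,0,0],0.7],[[0,0,0],[0,0,0],0.7]]'
python3 -m pendant '[[[0,0,0],[0,0,0],0.7],[[0,0,0],[0,0,0],0.7],[[0,0,0],[0,0,0],0.7],[[0,0,0],[0,0,0],0.7],[[0,0,0],[0,0,0],0.7],[[0,0,0],[0,0,0],0.7],[[0,0,0],[0,0,0],0.7],[[0,0,0],[0,0,0],0.7],[[0,0,0],[0,0,0],0.7],[[0,0,0],[0,0,0],0.7]]'
python3 look.py 409 269 7 21 w10
python3 - <<'E'
from h import *
s=bot.capture('side');w=cv2.imread('pics/w10.png')
cv2.imwrite('pics/m10.png',np.hstack([cv2.resize(s[180:260,210:310],(480,384)),cv2.resize(w,(320,240))[0:240].copy() if 0 else cv2.copyMakeBorder(cv2.resize(w,(320,240)),0,144,0,0,cv2.BORDER_CONSTANT)]))
E
```

```text
time: 21.48
tool_pos: [506.5, 48.6, 124.2]
tcp_rot: [3.138, -0.006, 0.441]
contact_force: [0.0, 0.4, 0.5]
grip_width: 64.3
finger_force: 0.0
time: 22.32
tool_pos: [407.1, 270.3, 107.6]
tcp_rot: [3.141, 0.003, 0.444]
contact_force: [-1.0, -1.0, 0.1]
grip_width: 78.2
finger_force: 0.0
time: 23.15
tool_pos: [408.6, 269.5, 108.8]
tcp_rot: [3.142, 0.0, 0.441]
contact_force: [-0.2, -0.5, -0.4]
grip_width: 78.1
finger_force: 0.0
pred [263.1 199. ] seen [261.7 200.7] size mm [41.2 41.6] pos [407.1 269.4   7. ] tcp [408.6 269.5 108.8] 0.4408420678034235 23.15
```

View pics/m10.png

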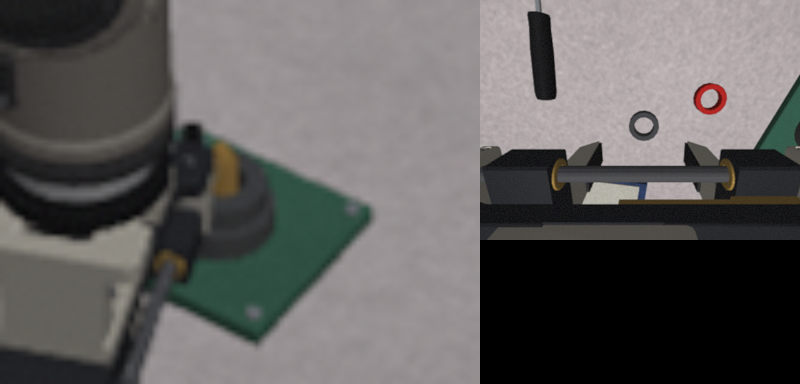

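The stack looks sound, the narrow ring is centred at full-frame (262,201), and the red one is clear of the fingers. Grasping.

```bash
python3 -m pendant '[[[-0.045,0,-1],[0,0,0],0.7],[[0,0,-1],[0,0,0],0.7],[[0,0,-0.7],[0,0,0],0.7],[[0,0,-0.28],[0,0,0],0.7],[[0,0,0],[0,0,0],0.7],[[0,0,0],[0,0,0],-1],[[0,0,0],[0,0,0],-1],[[0,0,0],[0,0,0],-1],[[0,0,0],[0,0,0],-1],[[0,0,0],[0,0,0],-1]]'
python3 -m pendant '[[[0,0,0],[0,0,0],-1],[[0,0,0],[0,0,0],-1],[[0,0,0],[0,0,0],-1],[[0,0,0],[0,0,0],-1],[[0,0,0],[0,0,0],-1],[[0,0,0],[0,0,0],-1],[[0,0,0],[0,0,0],-1],[[0,0,0],[0,0,0],-1],[[0,0,0],[0,0,0],-1],[[0,0,0],[0,0,0],-1]]'
```

```text
time: 24.08
tool_pos: [407.5, 269.6, 19.7]
tcp_rot: [3.142, -0.001, 0.441]
contact_force: [-0.3, 0.1, 0.3]
grip_width: 49.3
finger_force: 0.0
time: 24.92
tool_pos: [407.4, 269.5, 19.6]
tcp_rot: [3.141, -0.0, 0.441]
contact_force: [-1.0, -2.1, 5.3]
grip_width: 40.8
finger_force: 30.0
```

```bash
python3 -m pendant '[[[0,0,0.3],[0,0,0],-1],[[0,0,0.7],[0,0,0],-1],[[0,0,1],[0,0,0],-1],[[0,0,1],[0,0,0],-1],[[0,0,0.4],[0,0,0],-1],[[0.405,-0.92,0],[0,0,0],-1],[[0.405,-0.92,0],[0,0,0],-1],[[0.405,-0.92,0],[0,0,0],-1],[[0.405,-0.92,0],[0,0,0],-1],[[0.405,-0.92,0],[0,0,0],-1]]'
python3 -m pendant '[[[0.405,-0.92,0],[0,0,0],-1],[[0.405,-0.92,0],[0,0,0],-1],[[0.405,-0.92,0],[0,0,0],-1],[[0,0,0],[0,0,0],-1],[[0,0,-0.3],[0,0,0],-1],[[0,0,-0.3],[0,0,0],-1],[[0,0,0],[0,0,0],-1],[[0,0,0],[0,0,0],-1],[[0,0,0],[0,0,0],-1],[[0,0,0],[0,0,0],-1]]'
python3 - <<'E'
from h import *
np.set_printoptions(precision=1,suppress=True)
o=bot.get_obs();c=cam('wrist');im=bot.capture('wrist');cv2.imwrite('pics/w11.png',im)
P=o['tool_pos'];y=o['tcp_rot'][2];f=np.array([np.cos(y),np.sin(y),0]);s=np.array([-f[1],f[0],0]);print(P)
zb=P[2]-19.6
for dz,R in((14,13.5),(0,13.5),(0,21),(14,21)):
    Q=np.array([P[0],P[1],zb+dz]);print(dz,R,'front',proj(c,Q+R*f),'back',proj(c,Q-R*f),'left',proj(c,Q+R*s),'right',proj(c,Q-R*s))
print('posttip',proj(c,(504.7,48.6,68)))
cv2.imwrite('pics/w11c.png',cv2.resize(im[170:320,160:360],None,fx=3,fy=3))
E
```

```text
time: 25.75
tool_pos: [468.1, 130.3, 121.6]
tcp_rot: [-3.141, 0.0, 0.441]
contact_force: [0.3, -0.0, -1.3]
grip_width: 40.6
finger_force: 30.0
time: 26.58
tool_pos: [504.4, 49.4, 103.5]
tcp_rot: [3.141, -0.0, 0.442]
contact_force: [0.1, -0.9, -1.1]
grip_width: 40.3
finger_force: 30.0
[504.4  49.4 103.5]
14 13.5 front [263.1 229. ] back [263.  272.5] left [238.9 251.2] right [287.2 251.3]
0 13.5 front [263.  219.5] back [262.9 260.2] left [240.6 240.3] right [285.2 240.3]
0 21 front [263.  207.5] back [262.8 270.9] left [228.2 240.2] right [297.6 240.3]
14 21 front [263.2 216.1] back [262.9 283.9] left [225.5 251.2] right [300.6 251.3]
posttip [264.1 229.8]
```

View pics/w11c.png

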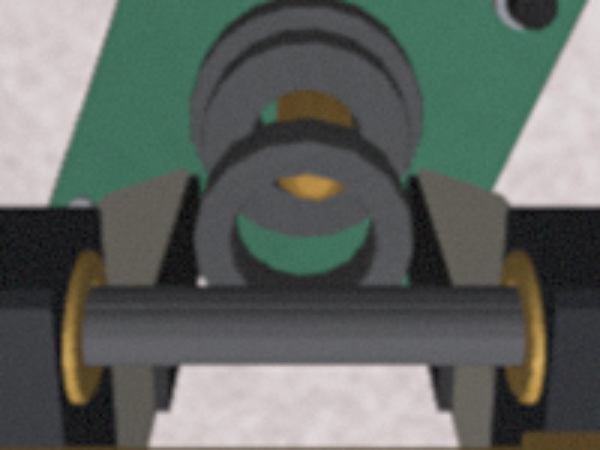

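The narrow ring sits within about 1 mm of the TCP in the hand (front edge at row 210), with the brass tip seen through its bore at crop (308,186). Small correction, then lower.

```bash
python3 -m pendant '[[[0.007,-0.023,0],[0,0,0],-1],[[0,0,-0.3],[0,0,0],-1],[[0,0,-0.3],[0,0,0],-1],[[0,0,-0.3],[0,0,0],-1],[[0,0,-0.15],[0,0,0],-1],[[0,0,-0.05],[0,0,0],-1],[[0,0,0],[0,0,0],-1],[[0,0,0],[0,0,0],-1],[[0,0,0],[0,0,0],-1],[[0,0,0],[0,0,0],-1]]'
python3 -m pendant '[[[0,0,-0.04],[0,0,0],-1],[[0,0,0],[0,0,0],-1],[[0,0,-0.02],[0,0,0],-1],[[0,0,0],[0,0,0],-1],[[0,0,0],[0,0,0],-1],[[0,0,0],[0,0,0],-1],[[0,0,0],[0,0,0],-1],[[0,0,0],[0,0,0],-1],[[0,0,0],[0,0,0],-1],[[0,0,0],[0,0,0],-1]]'
```

```text
time: 27.47
tool_pos: [505.0, 48.0, 70.7]
tcp_rot: [3.141, -0.001, 0.441]
contact_force: [0.2, 0.2, -0.2]
grip_width: 40.7
finger_force: 30.0
time: 28.3
tool_pos: [504.7, 48.0, 68.6]
tcp_rot: [3.141, 0.0, 0.441]
contact_force: [0.8, 0.2, -0.2]
grip_width: 40.7
finger_force: 30.0
```

```bash
python3 -m pendant '[[[0,0,-0.04],[0,0,0],-1],[[0,0,0],[0,0,0],-1],[[0,0,-0.03],[0,0,0],-1],[[0,0,0],[0,0,0],-1],[[0,0,-0.01],[0,0,0],-1],[[0,0,0],[0,0,0],-1],[[0,0,0],[0,0,0],-1],[[0,0,0],[0,0,0],-1],[[0,0,0],[0,0,0],-1],[[0,0,0],[0,0,0],-1]]'
```

```text
time: 29.13
tool_pos: [504.7, 48.0, 66.2]
tcp_rot: [3.141, -0.0, 0.441]
contact_force: [0.6, 0.2, -1.6]
grip_width: 40.4
finger_force: 30.0
```

```bash
python3 -m pendant '[[[0,0,-0.02],[0,0,0],-1],[[0,0,0],[0,0,0],-1],[[0,0,-0.01],[0,0,0],-1],[[0,0,0],[0,0,0],-1],[[0,0,0],[0,0,0],-1],[[0,0,0],[0,0,0],-1],[[0,0,0],[0,0,0],-1],[[0,0,0],[0,0,0],-1],[[0,0,0],[0,0,0],-1],[[0,0,0],[0,0,0],-1]]'
```

```text
time: 29.97
tool_pos: [504.8, 48.0, 65.6]
tcp_rot: [3.141, -0.0, 0.441]
contact_force: [-1.6, 0.7, 5.2]
grip_width: 40.6
finger_force: 30.0
```

It rests at z = 65.6, as expected. Releasing, rising and moving clear.

```bash
python3 -m pendant '[[[0,0,0],[0,0,0],0.2],[[0,0,0],[0,0,0],0.2],[[0,0,0],[0,0,0],0.2],[[0,0,0],[0,0,0],0.2],[[0,0,0],[0,0,0],0.2],[[0,0,0.3],[0,0,0],0.2],[[0,0,0.8],[0,0,0],0.2],[[0,0,0.9],[0,0,0],0.2],[[0,0,0.5],[0,0,0],0.2],[[0,0,0],[0,0,0],0.2]]'
python3 -m pendant '[[[-0.2,-0.8,0.2],[0,0,0],0.2],[[-0.2,-0.8,0.2],[0,0,0],0.2],[[-0.2,-0.8,0.2],[0,0,0],0.2],[[-0.2,-0.8,0.2],[0,0,0],0.2],[[-0.2,-0.8,0.2],[0,0,0],0.2],[[-0.2,-0.8,0],[0,0,0],0.2],[[-0.2,-0.8,0],[0,0,0],0.2],[[-0.2,-0.8,0],[0,0,0],0.2],[[0,0,0],[0,0,0],0.2],[[0,0,0],[0,0,0],0.2]]'
python3 - <<'E'
from h import *
im=bot.capture('side');cv2.imwrite('pics/s12c.png',cv2.resize(im[180:280,200:320],None,fx=4,fy=4))
E
```

```text
time: 30.8
tool_pos: [506.8, 47.9, 144.2]
tcp_rot: [3.138, -0.006, 0.441]
contact_force: [0.8, -0.9, 0.5]
grip_width: 54.9
finger_force: 0.0
time: 31.63
tool_pos: [456.2, -144.8, 169.9]
tcp_rot: [-3.141, 0.0, 0.438]
contact_force: [-0.6, 1.1, -0.5]
grip_width: 54.9
finger_force: 0.0
```

View pics/s12c.png

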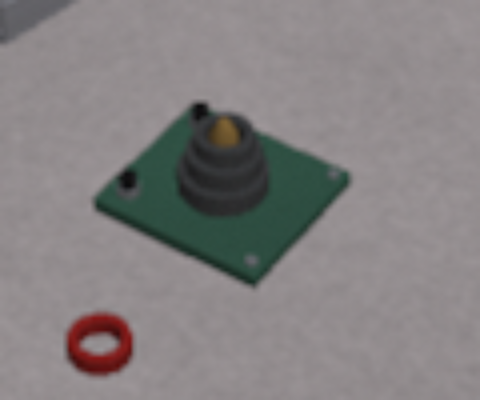

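All three rings are stacked flat around the post (crop (223,160)), widest at the bottom, with the tip showing through. The red ring is undisturbed.

```bash
python3 -c "
from plant import bot
print(bot.close_job())"
```

```text
the job is handed in; nothing more can be done
None
```

The three ferrite rings are stacked flat on the post, wide, then medium, then narrow on top; each was lowered until it rested before release, and I handed the job in at about 32 s.

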